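# Make sure the dead-lamp pallet clamp switch is on

### The job

The lamp on the pallet clamp's switch is dead, so check by touch that the clamp is on: push the flat black paddle lever towards the lamp end of its box until you feel it firm against its stop. If it was off, this throws it over to on; if it was already on, feel that it is firm and leave it on, never throwing it off. Do not disturb the ball-handled switch beside it or the steel billet standing loose on the table.

Things in the scene. Friction and masses are not known exactly. Their poses are not given: they have to be found in the camera images.
- paddle: Lever of the paddle switch. Origin: on its hinge axis, 62 mm above the table, over the middle of a fixed grey box 120 mm long (across the hinge), 80 wide, 60 high. z runs up the lever, y along the level hinge, x towards the box's lamp end = ON (small dead white dome on top, 45 mm from the hinge, 13 mm high), away from the robot within 0.4 rad. Leans 0.4 rad to the lamp at ON, 0.4 rad away at OFF.
- paddle_mid (a point): Centre of the flat black paddle, 48 mm up the lever: 36 mm wide (along the hinge), 24 mm long, 10 mm thick, on a 10 mm steel stem. It is 106 mm above the table and 19 mm from over the hinge, to the lamp side if ON, to the other if OFF; it may start at either. Top-heavy (0.25 kg): about 1 N at the paddle lifts it off a stop, past upright it falls over and stays; rigid at the stops.
- ball_mid (a point): Centre of the black ball (28 mm across) on the lever of the other switch, a bystander: same box, hinge and dead lamp, but a ball in place of the paddle. About 106 mm above the table, leaning either way; leave it as it is.
- billet: A loose steel billet standing on the table between the switches, a bystander: upright cylinder 40 mm across, 50 mm high, about 0.45 kg. Origin: centre of its underside.
Things that resemble listed ones, but are neither listed nor needed, are in the scene too. What is shaped like the part that bears paddle but red or yellow is not meant.

How it is judged:
On the way:
1. the paddle is pushed by the fingers with more than 1 N while it lies at its ON stop (contact force between the fingers and paddle above 1 N and angle between paddle's own x axis and vertical above 1.87 rad), for 0.1 s.
At the end, for the whole second after the job is handed in: The paddle lever has been pushed against its ON stop and stays ON (leaning more than 0.28 rad to the lamp side), the ball is within 10 mm and the billet within 15 mm of where they started (angle between paddle's own x axis and vertical above 1.85 rad and distance of ball_mid from where it was at the start of the episode below 0.01 m and distance of billet from where it was at the start of the episode below 0.015 m); the robot touches nothing.
It fails at once if the paddle lever, on at the start, is thrown off (angle between paddle's own x axis and vertical below 1.35 rad and distance of paddle_mid from where it was at the start of the episode above 0.022 m).
It fails at once if the ball lever is moved more than 10 mm (distance of ball_mid from where it was at the start of the episode above 0.01 m).
It fails at once if the billet is moved more than 15 mm (distance of billet from where it was at the start of the episode above 0.015 m).
It also fails if it takes over 32 s, if anything falls off the work surface, if the arm or the gripper's body presses on something with over 40 N, if the wrist force passes 120 N, or if a joint passes its speed limit or range.

### The arm

A 6-joint arm with a two-finger parallel gripper is mounted at the origin on the work surface. World frame = base frame: x ahead of the robot, y to its left, z up, the work surface at z = 0. Lengths are in m, angles in rad, forces in N, time in s.
With the tool pointing down it reaches from about 0.325 to 1 m from the base axis. Payload 5.1 kg.
Tool frame: the origin (TCP) lies at the very end of the fingers, on their centre line; the grasp point (between the pads) lies 19 mm behind it (r.tcp_to_grasp is the distance from the TCP to the grasp point, in m); z points along the fingers, y is the direction in which the jaws open and shut (so a half turn about z gives the same grasp; the last joint's range is limited). The gripper opens to 85 mm and grips with 20 to 120 N. Pads are 22 mm wide; open, the fingers measure 114 mm over their backs; the gripper's body (76 mm by 85 mm) begins 54 mm behind the grasp point. The pads swing forward as they close: fully open they stand 13 mm farther back than shut.
Start: joints at [1.117, 0.124, 1.65, -0, 1.367, -0.083], TCP at [0.236, 0.606, 0.231] pointing down, gripper open.
Joint ranges: [-2.61, 2.61], [-1.02, 2.33], [0.03, 2.71], [-1.35, 4.49], [0.32, 2.68], [-2.91, 2.91]. Speed limits (rad/s): [2.57, 2.57, 3.14, 3.14, 3.14, 3.14].

### API

Orientations are given as a unit quaternion [x, y, z, w].
In Python, from cell import monitor, cams, r gives the robot as it stands. The module is installed in compiled form; this text tells all that it offers.
- The arm moves only by the tool apply_moves, never from a script. Its argument "commands" is a list of rows, each an object of numbers: "wx", "wy", "wz": the turn, a rotation vector about the world's x, y, z in units of 8 degrees (1.0 is 8 degrees); "dx", "dy", "dz": the shift along the world's x, y, z in units of 30 mm (1.0 is 30 mm); "fingers": the finger opening in mm, from 0 to 85.4. A call has 1 to 12 rows; each row shifts and turns the pose as measured when the row begins; what a row does not reach is not made up. A row lasts 1/8 s, in which the tool goes at most 62.5 mm and 10.7 degrees, less where a joint would pass 70% of its speed; a pose out of reach is approached as far as the arm can. A call is refused whole if a number of a shift passes 1 or a number of a turn 1, either way. A call with a gripper value outside its range is refused whole. The fingers move at their own pace and stop on an object; "force" is the grip in N (left out, the last holds). Time passes only in rows, so rows that do not move let the fingers close. It gives the time, the measured TCP pose, the force and the opening at its end, in the units of the state.
- monitor.read_state(): the state, without advancing time (a new reading comes with each control period).
- cams.grab_frame(name): name is "side" or "top" or "wrist"; returns the picture (480x640x3 uint8, red, green, blue); there is no depth.
- cams.get_calibration(name): a dict with "fx", "fy", "cx", "cy" (pixels), "rvec" (rotation vector, rad) and "tvec" (3), from world to camera coordinates, as OpenCV has them; the wrist camera has in their place "hand_eye" (4x4, takes a point from camera to tool coordinates, whose origin is the TCP and whose axes are the flange's). Camera axes: x right, y down, z forward; pixel columns grow to the right and rows downward; lengths in m; the calibration is good to about 2 mm. A picture is of the moment at which its call begins: read the wrist's pose just before it. get_calibration takes no time and is no camera call.
- r.close_job(): hands the job in, once; it reports no verdict.
Trained networks look in the newest picture that a camera, given by its name, has taken for a name from the list of things; names that differ only in an ending like _2 or _b are one class to them, and where a whole thing is asked for, a point or a joint stands for the part that bears it (a point fixed in the world has none). Each returns a list of dicts, best first, with "conf" (0 to 1); they miss things now and then, are a little off and sometimes report something else, mostly with a low value. They report only what shows in the picture. A call takes as long as a camera call. They do not tell look-alikes from the thing itself.
- cams.recognise(camera, query): "bbox" ([left, top, right, bottom] in pixels, round what is visible of it).
- cams.tip_of(camera, query): "position" ([column, row] in pixels: a listed point, or the origin of a listed thing).
The state is a dict: "time_s": time; "qpos": joint angles; "qvel": joint speeds; "joint_torque": joint torques, N m; "tcp_pos": TCP position; "tool_rot": TCP orientation; "wrist_force": force on the tool from outside, world axes, zero at the start; "wrist_torque": the same for the moment, N m; "opening": finger opening in m.
Only numpy, scipy, OpenCV 4.12 (cv2) and the standard library are available. Lean on these libraries where they do the work, as an engineer would, in place of code of your own. Each camera call takes 0.05 s, during which the arm holds its last target. There are 200 camera calls.

## Working session

There is one attempt and no reset: what is moved stays moved. The work goes in short steps, Python scripts to look and compute and a tool call to move; the robot and the scene stay as the last step left them, time stands still between calls to the robot, and variables do not carry over. Pictures are saved under pics/ and viewed, about 8 in all and at most 12, crops included, and the job is handed in when it is done.

Besides the shell and the picture viewer there is one more tool, called after ">>>" as name(argument=value, ...), one argument or row to a line, values as JSON. apply_moves: Moves the arm, as the interface text tells. Its arguments: {"type":"object","properties":{"commands":{"type":"array","items":{"type":"object","properties":{"wx":{"type":"number"},"wy":{"type":"number"},"wz":{"type":"number"},"dx":{"type":"number"},"dy":{"type":"number"},"dz":{"type":"number"},"fingers":{"type":"number"}}}},"force":{"type":"number"}},"required":["commands"]}

```bash
mkdir -p pics
cat > h.py <<'E'
import numpy as np, cv2
from cell import monitor, cams, r
from scipy.spatial.transform import Rotation as R
def cam(n):
    c=cams.get_calibration(n);K=np.array([[c['fx'],0,c['cx']],[0,c['fy'],c['cy']],[0,0,1.]])
    return K,np.array(c['rvec'],float).ravel(),np.array(c['tvec'],float).ravel()
def at_z(n,uv,z):
    K,rv,t=cam(n);M=R.from_rotvec(rv).as_matrix();d=M.T@np.linalg.solve(K,[uv[0],uv[1],1]);o=-M.T@t
    return o+d*(z-o[2])/d[2]
def proj(n,p):
    K,rv,t=cam(n);return cv2.projectPoints(np.array(p,float).reshape(-1,3),rv,t,K,None)[0].reshape(-1,2)
E
python3 - <<'E'
from h import *
for n in('side','top'):
    im=cams.grab_frame(n);cv2.imwrite(f'pics/{n}1.png',im[:,:,::-1])
    for q in('paddle_mid','paddle','ball_mid','billet'):
        for d in cams.tip_of(n,q)[:4]:
            z={'paddle_mid':.106,'paddle':.062,'ball_mid':.106,'billet':0}[q]
            print(n,q,round(d['conf'],2),np.round(d['position']),np.round(at_z(n,d['position'],z),3))
print(monitor.read_state()['time_s'])
E
```

```text
side paddle_mid 0.77 [241. 379.] [0.597 0.339 0.106]
side paddle_mid 0.69 [370. 363.] [0.425 0.261 0.106]
side paddle_mid 0.57 [277. 262.] [0.618 0.128 0.106]
side paddle 0.73 [238. 380.] [0.613 0.324 0.062]
side ball_mid 0.86 [326. 154.] [ 0.617 -0.15   0.106]
top paddle_mid 0.76 [272. 176.] [0.623 0.126 0.106]
top paddle_mid 0.62 [124. 189.] [0.598 0.338 0.106]
top paddle_mid 0.61 [177. 310.] [0.427 0.252 0.106]
top paddle 0.97 [272. 201.] [0.597 0.126 0.062]
top paddle 0.83 [137. 186.] [0.617 0.332 0.062]
top paddle 0.64 [185. 301.] [0.443 0.25  0.062]
top ball_mid 0.76 [462. 184.] [ 0.618 -0.155  0.106]
top billet 0.68 [343. 279.] [0.488 0.014 0.   ]
0.5
```

View pics/side1.png

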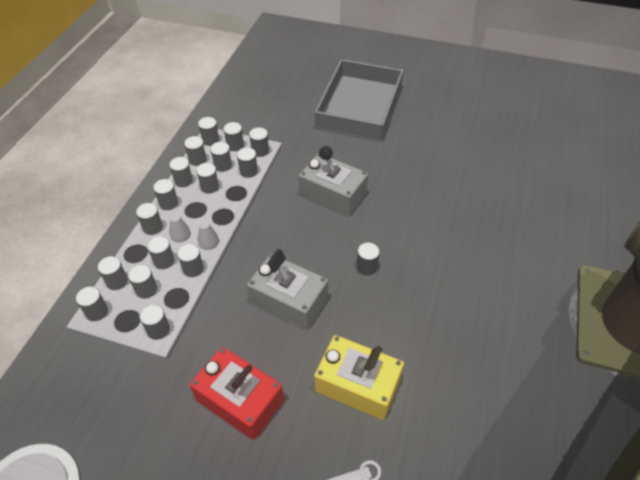

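View pics/top1.png

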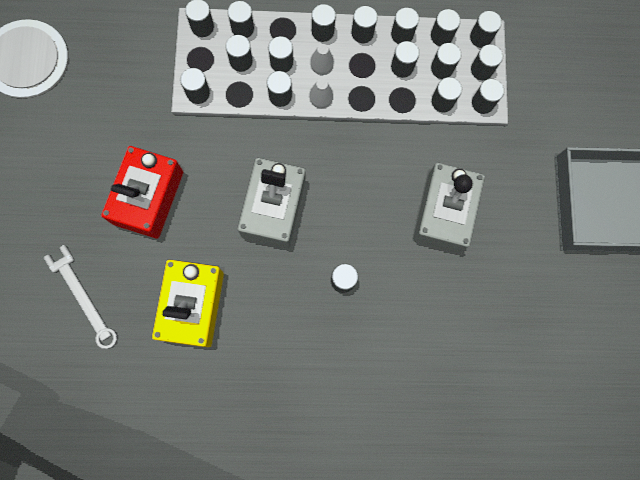

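Candidates in the top picture are the red box's paddle (124,189), the yellow box's (177,310) and the grey box's (272,176). Only the grey one fits, since red and yellow are excluded. The ball switch is at (462,184), and the billet at (344,278). The grey paddle appears to lean over its lamp, so it looks ON. I'll confirm that in a crop and measure the box's yaw.

Run:
```python
from h import *
a=cv2.imread('pics/top1.png')[140:260,215:330];b=cv2.imread('pics/side1.png')[235:335,235:345]
b=cv2.resize(b,(400,400*100//110),interpolation=3);a=cv2.resize(a,(383,400),interpolation=3)
b=cv2.copyMakeBorder(b,0,400-b.shape[0],0,0,0)
cv2.imwrite('pics/crop.png',np.hstack([a,b]))
# hypotheses overlay: corners of box top for yaw
for yaw in(-.1,-.2,-.3):
    for s in(1,-1):
        c=np.array([.597,.126]);u=np.array([np.cos(yaw),np.sin(yaw)])
        print(yaw,s,np.round(proj('top',[*(c+s*u*.019),.106])),np.round(proj('side',[*(c+s*u*.019),.106])))
    v=np.array([-u[1],u[0]])
    print('corners',[np.round(proj('top',[*(c+i*u*.06+j*v*.04),.06])[0]).tolist() for i in(1,-1) for j in(1,-1)])
```

```text
-0.1 1 [[273. 181.]] [[279. 261.]]
-0.1 -1 [[269. 206.]] [[300. 268.]]
corners [[252.0, 161.0], [303.0, 167.0], [241.0, 237.0], [294.0, 243.0]]
-0.2 1 [[274. 181.]] [[279. 260.]]
-0.2 -1 [[268. 206.]] [[299. 269.]]
corners [[256.0, 159.0], [307.0, 170.0], [237.0, 233.0], [289.0, 245.0]]
-0.3 1 [[275. 181.]] [[280. 259.]]
-0.3 -1 [[267. 205.]] [[299. 270.]]
corners [[260.0, 158.0], [310.0, 174.0], [234.0, 230.0], [285.0, 246.0]]
```

View pics/crop.png

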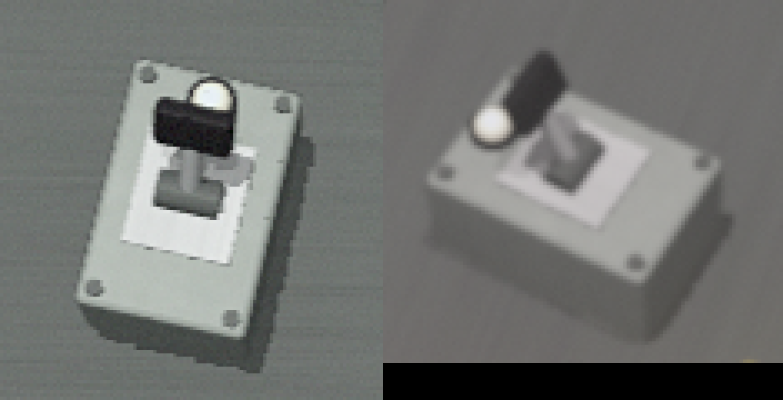

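The crop confirms it: grey box, black paddle leaning over the white lamp, so the switch is already ON. The box's yaw is about -0.175 rad, with the hinge near (0.600, 0.127) and paddle_mid near (0.619, 0.124). I'll close the fingers and travel high to the robot side of the paddle, then push away from the robot.

>>> apply_moves(
  commands=[
    {"fingers":0,"dx":0.8,"dy":-1},
    {"fingers":0,"dx":0.8,"dy":-1},
    {"fingers":0,"dx":0.8,"dy":-1},
    {"fingers":0,"dx":0.8,"dy":-1},
    {"fingers":0,"dx":0.8,"dy":-1},
    {"fingers":0,"dx":0.8,"dy":-1},
    {"fingers":0,"dx":0.8,"dy":-1},
    {"fingers":0,"dx":0.8,"dy":-1},
    {"fingers":0,"dx":0.8,"dy":-1},
    {"fingers":0,"dx":0.8,"dy":-1},
    {"fingers":0,"dx":0.8,"dy":-1},
    {"fingers":0,"dx":0.8,"dy":-1},
  ],
)

```text
$.commands[0]: bad value
```

>>> apply_moves(
  commands=[
    {"wx":0,"wy":0,"wz":0,"dz":0,"fingers":0,"dx":0.7,"dy":-0.95},
    {"wx":0,"wy":0,"wz":0,"dz":0,"fingers":0,"dx":0.7,"dy":-0.95},
  ],
)

```text
time_s: 0.75
tcp_pos: [0.2771, 0.549, 0.2312]
tool_rot: [0.182, 0.983, 0.0, -0.0]
wrist_force: [1.4, -0.2, -0.4]
opening: 0.0515
```

>>> apply_moves(
  commands=[
    {"wx":0,"wy":0,"wz":0.12,"dz":0,"fingers":0,"dx":0.7,"dy":-0.98},
    {"wx":0,"wy":0,"wz":0.12,"dz":0,"fingers":0,"dx":0.7,"dy":-0.98},
    {"wx":0,"wy":0,"wz":0.12,"dz":0,"fingers":0,"dx":0.7,"dy":-0.98},
    {"wx":0,"wy":0,"wz":0.12,"dz":0,"fingers":0,"dx":0.7,"dy":-0.98},
    {"wx":0,"wy":0,"wz":0.12,"dz":0,"fingers":0,"dx":0.7,"dy":-0.98},
    {"wx":0,"wy":0,"wz":0.12,"dz":0,"fingers":0,"dx":0.7,"dy":-0.98},
    {"wx":0,"wy":0,"wz":0.12,"dz":0,"fingers":0,"dx":0.7,"dy":-0.98},
    {"wx":0,"wy":0,"wz":0.12,"dz":0,"fingers":0,"dx":0.7,"dy":-0.98},
    {"wx":0,"wy":0,"wz":0.12,"dz":0,"fingers":0,"dx":0.7,"dy":-0.98},
    {"wx":0,"wy":0,"wz":0.12,"dz":0,"fingers":0,"dx":0.7,"dy":-0.98},
    {"wx":0,"wy":0,"wz":0.12,"dz":0,"fingers":0,"dx":0.7,"dy":-0.98},
    {"wx":0,"wy":0,"wz":0.12,"dz":0,"fingers":0,"dx":0.7,"dy":-0.98},
  ],
)

```text
time_s: 2.25
tcp_pos: [0.5364, 0.1844, 0.2337]
tool_rot: [0.079, 0.997, 0.002, 0.002]
wrist_force: [0.1, 0.2, -0.1]
opening: -0.0001
```

>>> apply_moves(
  commands=[
    {"wx":0,"wy":0,"wz":0,"dz":0,"fingers":0,"dx":0.5,"dy":-0.85},
    {"wx":0,"wy":0,"wz":0,"dz":0,"fingers":0,"dx":0.4,"dy":-0.85},
    {"wx":0,"wy":0,"wz":0,"dz":-0.9,"fingers":0,"dx":0,"dy":0},
    {"wx":0,"wy":0,"wz":0,"dz":-0.9,"fingers":0,"dx":0,"dy":0},
    {"wx":0,"wy":0,"wz":0,"dz":0,"fingers":0,"dx":0,"dy":0},
  ],
)

```text
time_s: 2.88
tcp_pos: [0.5663, 0.1286, 0.18]
tool_rot: [0.081, 0.997, 0.002, 0.004]
wrist_force: [-0.8, 0.0, 0.7]
opening: 0.0003
```

Run:
```python
from h import *
s=monitor.read_state();im=cams.grab_frame('wrist');cv2.imwrite('pics/w1.png',im[:,:,::-1])
c=cams.get_calibration('wrist');H=np.array(c['hand_eye']);M=R.from_quat(s['tool_rot']).as_matrix();p0=np.array(s['tcp_pos']);print(p0)
for q,z in(('paddle_mid',.106),('paddle',.062)):
  for d in cams.tip_of('wrist',q)[:2]:
    u,v=d['position'];ray=M@H[:3,:3]@[(u-c['cx'])/c['fx'],(v-c['cy'])/c['fy'],1];o=p0+M@H[:3,3]
    print(q,d['conf'],d['position'],np.round(o+ray*(z-o[2])/ray[2],4))
```

```text
[0.56626491 0.12863482 0.18004785]
paddle 0.92 [481.4, 3.4] [0.441  0.2501 0.062 ]
paddle 0.85 [607.8, 255.0] [0.6119 0.3299 0.062 ]
```

View pics/w1.png

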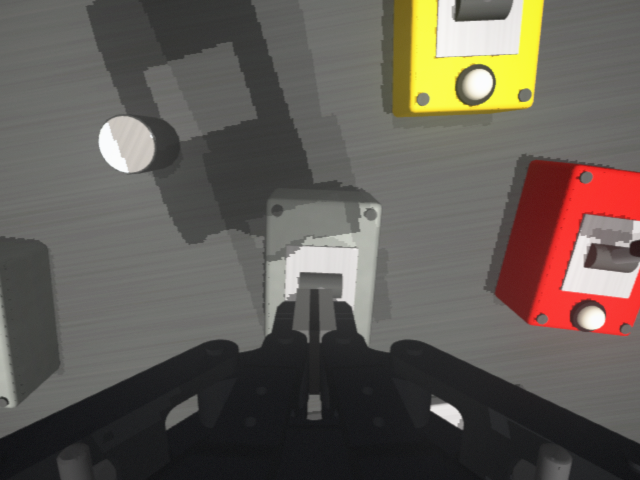

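The wrist picture shows the closed fingers (315,295) lined up with the grey box and its hinge (320,285). The paddle is hidden beyond the fingertips. I'll go down on the robot side of it, clear of the lever.

>>> apply_moves(
  commands=[
    {"wx":0,"wy":0,"wz":0,"dz":-0.85,"fingers":0,"dx":0,"dy":0.05},
    {"wx":0,"wy":0,"wz":0,"dz":-0.85,"fingers":0,"dx":0,"dy":0.05},
    {"wx":0,"wy":0,"wz":0,"dz":-0.8,"fingers":0,"dx":0,"dy":0},
    {"wx":0,"wy":0,"wz":0,"dz":0,"fingers":0,"dx":0,"dy":0},
  ],
)

```text
time_s: 3.52
tcp_pos: [0.5729, 0.1338, 0.1156]
tool_rot: [0.08, 0.997, 0.005, 0.014]
wrist_force: [-0.9, 0.1, -0.2]
opening: -0.0
```

Run:
```python
from h import *
a=cv2.resize(cams.grab_frame('top')[:,:,::-1][130:260,205:335],(400,400),interpolation=3);b=cv2.resize(cams.grab_frame('side')[:,:,::-1][200:340,220:360],(400,400),interpolation=3)
cv2.imwrite('pics/c2.png',np.hstack([a,b]))
s=monitor.read_state();print(s['tcp_pos'],s['wrist_force'],s['time_s'])
```

```text
[0.57472623 0.13403113 0.11825597] [0.61399661 0.81124308 0.72813048] 3.625
```

View pics/c2.png

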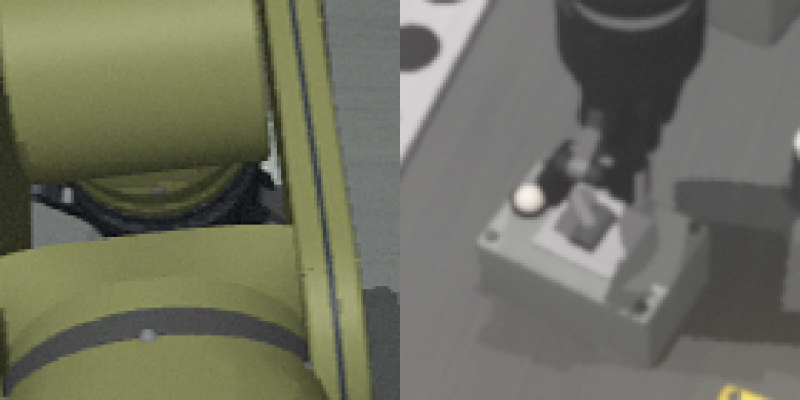

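The side crop shows the paddle still on the lamp side, near (580,165), with the fingers standing on its robot side and not touching it. The tip is 15 mm higher than I asked for, so I'll go down again and check.

>>> apply_moves(
  commands=[
    {"wx":0,"wy":0,"wz":0,"dz":-0.4,"fingers":0,"dx":-0.1,"dy":0},
    {"wx":0,"wy":0,"wz":0,"dz":0,"fingers":0,"dx":0,"dy":0},
  ],
)

```text
time_s: 3.88
tcp_pos: [0.5731, 0.1343, 0.1085]
tool_rot: [0.08, 0.997, 0.006, 0.018]
wrist_force: [-0.5, -0.3, -0.4]
opening: 0.0
```

Run:
```python
from h import *
s=monitor.read_state();print({k:np.round(s[k],3) for k in s})
```

```text
{'time_s': np.float64(3.875), 'qpos': array([ 0.138,  0.075,  1.919,  0.003,  1.11 , -1.274]), 'qvel': array([-0.   , -0.018, -0.037,  0.001, -0.005, -0.   ]), 'joint_torque': array([-4.0000e-03, -3.7384e+01, -3.3951e+01,  1.0000e-02, -1.6500e-01,
        1.0000e-03]), 'tcp_pos': array([0.573, 0.134, 0.109]), 'tool_rot': array([0.08 , 0.997, 0.006, 0.018]), 'wrist_force': array([-0.485, -0.325, -0.375]), 'wrist_torque': array([ 0.002, -0.024, -0.007]), 'opening': np.float64(0.0)}
```

>>> apply_moves(
  commands=[
    {"wx":0,"wy":0,"wz":0,"dz":-0.2,"fingers":0,"dx":0.25,"dy":-0.04},
    {"wx":0,"wy":0,"wz":0,"dz":-0.1,"fingers":0,"dx":0.2,"dy":-0.04},
    {"wx":0,"wy":0,"wz":0,"dz":0,"fingers":0,"dx":0,"dy":0},
  ],
)

```text
time_s: 4.25
tcp_pos: [0.5885, 0.1317, 0.0999]
tool_rot: [0.08, 0.997, 0.006, 0.019]
wrist_force: [0.1, 0.6, 0.3]
opening: -0.0002
```

>>> apply_moves(
  commands=[
    {"wx":0,"wy":0,"wz":0,"dz":0.02,"fingers":0,"dx":0.12,"dy":-0.02},
    {"wx":0,"wy":0,"wz":0,"dz":0.02,"fingers":0,"dx":0.12,"dy":-0.02},
  ],
)

```text
time_s: 4.5
tcp_pos: [0.596, 0.1305, 0.101]
tool_rot: [0.08, 0.997, 0.006, 0.019]
wrist_force: [-0.2, -0.3, -0.2]
opening: -0.0002
```

>>> apply_moves(
  commands=[
    {"wx":0,"wy":0,"wz":0,"dz":0,"fingers":0,"dx":0.1,"dy":-0.02},
    {"wx":0,"wy":0,"wz":0,"dz":0,"fingers":0,"dx":0.1,"dy":-0.02},
  ],
)

```text
time_s: 4.75
tcp_pos: [0.6026, 0.1292, 0.1014]
tool_rot: [0.08, 0.997, 0.006, 0.019]
wrist_force: [-0.5, -0.1, 0.2]
opening: -0.0003
```

>>> apply_moves(
  commands=[
    {"wx":0,"wy":0,"wz":0,"dz":0,"fingers":0,"dx":0.08,"dy":-0.01},
    {"wx":0,"wy":0,"wz":0,"dz":0,"fingers":0,"dx":0.08,"dy":-0.01},
  ],
)

```text
time_s: 5.0
tcp_pos: [0.6039, 0.129, 0.1011]
tool_rot: [0.08, 0.997, 0.006, 0.014]
wrist_force: [-12.1, 0.5, 9.6]
opening: 0.0001
```

Firm contact: the tip stopped at x=0.604 with about 15 N against it. I'll hold for a moment to confirm that it doesn't yield.

>>> apply_moves(
  commands=[
    {"wx":0,"wy":0,"wz":0,"dz":0,"fingers":0,"dx":0.07,"dy":-0.01},
    {"wx":0,"wy":0,"wz":0,"dz":0,"fingers":0,"dx":0.07,"dy":-0.01},
    {"wx":0,"wy":0,"wz":0,"dz":0,"fingers":0,"dx":0.07,"dy":-0.01},
  ],
)

```text
time_s: 5.38
tcp_pos: [0.6037, 0.129, 0.1014]
tool_rot: [0.08, 0.997, 0.005, 0.004]
wrist_force: [-9.1, 0.4, 6.6]
opening: -0.0001
```

It stays rigid: no travel under about 11 N. I'll back straight off, then lift.

>>> apply_moves(
  commands=[
    {"wx":0,"wy":0,"wz":0,"dz":0,"fingers":0,"dx":-0.3,"dy":0.05},
    {"wx":0,"wy":0,"wz":0,"dz":0,"fingers":0,"dx":-0.5,"dy":0.1},
    {"wx":0,"wy":0,"wz":0,"dz":0,"fingers":0,"dx":-0.5,"dy":0.1},
    {"wx":0,"wy":0,"wz":0,"dz":0.9,"fingers":0,"dx":-0.3,"dy":0},
    {"wx":0,"wy":0,"wz":0,"dz":0.9,"fingers":0,"dx":-0.9,"dy":0},
    {"wx":0,"wy":0,"wz":0,"dz":0.9,"fingers":0,"dx":-0.9,"dy":0},
    {"wx":0,"wy":0,"wz":0,"dz":0.9,"fingers":0,"dx":-0.9,"dy":0},
    {"wx":0,"wy":0,"wz":0,"dz":0.9,"fingers":0,"dx":-0.9,"dy":0},
    {"wx":0,"wy":0,"wz":0,"dz":0,"fingers":0,"dx":0,"dy":0},
  ],
)

```text
time_s: 6.5
tcp_pos: [0.4364, 0.1377, 0.238]
tool_rot: [0.079, 0.997, 0.005, 0.005]
wrist_force: [0.3, -0.3, -0.0]
opening: 0.0001
```

Run:
```python
from h import *
s=monitor.read_state();print(s['tcp_pos'],s['wrist_force'],s['time_s'])
for n in('side','top'):
    im=cams.grab_frame(n)[:,:,::-1]; 
    for q,z in(('paddle_mid',.106),('ball_mid',.106),('billet',0)):
        for d in cams.tip_of(n,q)[:3]: print(n,q,round(d['conf'],2),np.round(d['position']),np.round(at_z(n,d['position'],z),3))
    if n=='side': cv2.imwrite('pics/end.png',cv2.resize(im[120:340,220:400],None,fx=2.7,fy=2.7,interpolation=3))
```

```text
[0.43643982 0.13766975 0.2379606 ] [ 0.2940919  -0.3422827  -0.03082658] 6.5
side paddle_mid 0.75 [244. 375.] [0.595 0.332 0.106]
side paddle_mid 0.67 [277. 264.] [0.618 0.131 0.106]
side paddle_mid 0.59 [373. 358.] [0.424 0.253 0.106]
side ball_mid 0.68 [327. 151.] [ 0.618 -0.16   0.106]
side billet 0.9 [364. 266.] [ 0.491  0.013 -0.   ]
top paddle_mid 0.66 [124. 191.] [0.596 0.336 0.106]
top ball_mid 0.62 [460. 183.] [ 0.618 -0.152  0.106]
top billet 0.64 [343. 279.] [0.488 0.014 0.   ]
```

View pics/end.png

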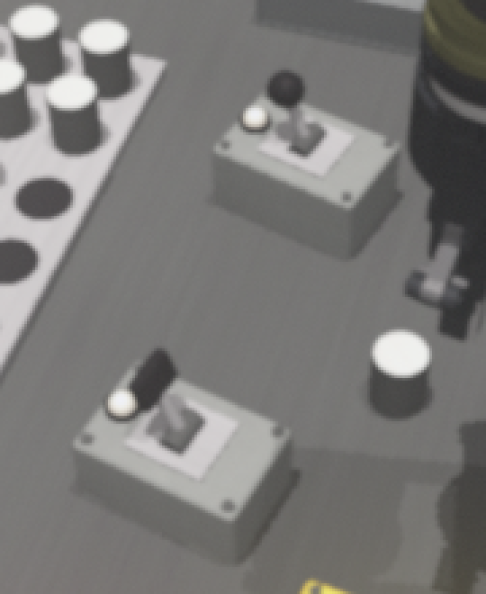

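The final crop shows the paddle still leaning over its lamp (150,380). The ball (287,88) and the billet (400,370) are where they were, and the robot is clear. I'm handing the job in.

```bash
python3 -c "from h import *; print(r.close_job())"
```

```text
the job is handed in; nothing more can be done
None
```

The clamp was already on. I pushed the grey box's black paddle towards its lamp with closed fingers. It stopped the fingers at x ≈ 0.604 m and did not move under 11–15 N for about 0.4 s. I then backed off and handed the job in at about 7 s of the 32 s allowed.

- **Paddle:** the last side picture shows it still leaning over the lamp (paddle_mid about 0.618, 0.131, against 0.618, 0.128 at the start). The top camera did not report it at the end because the arm was probably in the way, so this check rests on the side view alone.
- **Ball switch and billet:** the ball read 3 mm (top) and 10 mm (side) from its first position, the two cameras shifting it opposite ways, so I take this as detection noise. The top camera put the billet exactly where it started, and neither was touched.
- **Robot:** it stands clear of everything, with about 0 N on the wrist.
- **Disagreement on the way:** the tip stopped about 15 mm high on the first descent, so I corrected it before pushing.

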